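# Tip the pie weights from their flap-front caddy into the pie dish

### The arm

A 6-joint arm with a two-finger parallel gripper is mounted at the origin on the work surface. World frame = base frame: x ahead of the robot, y to its left, z up, the work surface at z = 0. Lengths are in m, angles in rad, forces in N, time in s.
With the tool pointing down it reaches from about 0.275 to 0.775 m from the base axis. Payload 14.6 kg.
Tool frame: the origin (TCP) lies midway between the tips of the shut fingers; the grasp point (between the pads) lies grip_depth behind it (grip_depth is the distance from the TCP to the grasp point, in m); z points along the fingers, y is the direction in which the jaws open and shut (so a half turn about z gives the same grasp; the last joint's range is limited). The gripper opens to 85 mm and grips with 20 to 120 N. Pads are 22 mm wide; open, the fingers measure 114 mm over their backs; the gripper's body (76 mm by 85 mm) begins 54 mm behind the grasp point. The pads swing forward as they close: fully open they stand 13 mm farther back than shut.
Start: joints at [-1.334, 0.263, -0.048, 1.259, 0, 1.415], TCP at [0.2, -0.485, 0.231] pointing down, gripper open.
Joint ranges: [-2.65, 2.65], [-0.89, 1.7], [-1.18, 1.37], [-2.13, 2.11], [-1.35, 1.29], [-3.14, 3.14]. Speed limits (rad/s): [1.89, 1.89, 2.57, 2.79, 3.14, 3.14].

### API

Orientations are given as a unit quaternion [x, y, z, w].
In Python, from rig import get_state, read_camera, finish_job, search_frame, silhouettes, landmark_of, grip_depth gives the robot as it stands. The module is installed in compiled form; this text tells all that it offers.
- The arm moves only by the tool jog_arm, never from a script. Its argument "moves" is a list of rows, each a list of 7 numbers: the shift along the world's x, y, z in m, then the turn, a rotation vector about the world's x, y, z in degrees, then the gripper's target within -1 to 1 (shut at 1, half-way at 0, fully open at -1). In form: [[tx, ty, tz, wx, wy, wz, hand], ...]. A call has 1 to 12 rows; each row shifts and turns the pose as measured when the row begins; what a row does not reach is not made up. A row lasts 1/10 s, in which the tool goes at most 50 mm and 8.59 degrees, less where a joint would pass 70% of its speed; a pose out of reach is approached as far as the arm can. A call with a gripper value outside its range is refused whole. The fingers move at their own pace and stop on an object; the grip force is fixed at half the most. Time passes only in rows, so rows that do not move let the fingers close. It gives the time, the measured TCP pose, the force and the opening at its end, in the units of the state.
- get_state(): the state, without advancing time (a new reading comes with each control period).
- read_camera(name): name is "scene" or "top"; returns a dict with "image" (420x560x3 uint8, red, green, blue), "range_z" (420x560 float32, m along the optical axis (not along the pixel's ray), 0 where there is no reading), "intrinsics" (3x3 intrinsics, pixels), "world_from_camera" (4x4, takes a point from camera to world coordinates). Camera axes: x right, y up, looking along -z (the intrinsics and any distortion apply to the point x, -y, -z); pixel columns grow to the right and rows downward; lengths in m; the calibration is good to about 2 mm. A picture is of the moment at which its call begins.
- finish_job(): hands the job in, once; it reports no verdict.
Trained networks look in the newest picture that a camera, given by its name, has taken for a name from the list of things; names that differ only in an ending like _2 or _b are one class to them, and where a whole thing is asked for, a point or a joint stands for the part that bears it (a point fixed in the world has none). Each returns a list of dicts, best first, with "conf" (0 to 1); they miss things now and then, are a little off and sometimes report something else, mostly with a low value. They report only what shows in the picture. A call takes as long as a camera call.
- search_frame(camera, query): "location" ([x, y, z] in m, in the coordinates of the camera as it stood for that picture, good to about 4 mm: the middle of the surface that is visible of it).
- silhouettes(camera, query): "region" (420x560 bool, what is visible of it).
- landmark_of(camera, query): "location" ([x, y, z] in m, in the coordinates of the camera as it stood for that picture, good to about 4 mm: a listed point, or the origin of a listed thing).
The state is a dict: "t": time; "joints": joint angles; "joint_velocities": joint speeds; "joint_efforts": joint torques, N m; "ee_pos": TCP position; "tool_rot": TCP orientation; "ft_force": force on the tool from outside, world axes, zero at the start; "wrist_torque": the same for the moment, N m; "width": opening from 0.0 (shut) to 1.0 (fully open).
Only numpy, scipy, OpenCV 4.12 (cv2) and the standard library are available. Lean on these libraries where they do the work, as an engineer would, in place of code of your own. Each camera call takes 0.05 s, during which the arm holds its last target.

### The job

Lift the yellow citrus reamer out of the glass pie dish and lay it down in the steel drip tray; then tip the aluminium caddy, flap end down, low over the dish, just far enough (never past 70 degrees) that its flap swings open and all four ceramic weights slide gently into the dish. Put the empty caddy back upright on the middle of its wooden board, lying along the board as before (either way round), and leave the dish and everything else where it stands.

Things in the scene. Friction and masses are not known exactly. Their poses are not given: they have to be found in the camera images.
- caddy_center (a point): centre of the weights caddy, a closed plain aluminium tin 110 mm long (x), 56 mm wide (y, best gripped across), 73 mm high; about 0.29 kg full. Point 36.5 mm above its underside, z up. Its -x end is the front: a flap hung from a dark rod along the top edge, with a tab at its foot. At the start the front looks to the robot's side, away from the sugar bowl. Four weights lie hidden on its floor
- caddy_lip (a point): middle of the front edge of the caddy's inner floor, over which the weights slide out: 55 mm in front (-x) of caddy_center and 32.5 mm below it, 4 mm above the underside; axes as the caddy
- flap (a joint): angle of the caddy's flap: 0 shut, up to 1.2 rad wide open (its foot swings forward and up). A weak spring keeps it shut while the caddy stands or is carried level without jerks; when the front end is tipped down it hangs open by its own weight. Weights start sliding at some 25 to 40 degrees of tip, depending on friction. The open flap hangs up to 67 mm below the hinge line, 71 mm above the underside
- stand_top (a point): centre of the top of the caddy's home, a fixed wooden board 150 mm (x) by 90 mm (y), 12 mm thick; the caddy starts on it, its length along the board. Sugar bowl and jar stand close to it
- dish_floor (a point): centre of the inner floor (5 mm above the counter) of the round clear glass pie dish: 210 mm across the rim, 40 mm high, inner floor 160 mm across, wall 5 mm, flaring; 0.9 kg, standing loose on the counter. z up; its yaw means nothing
- reamer_grip (a point): middle of the handle of the yellow citrus reamer that lies in the pie dish: 142 mm long along its x, ribbed cone towards +x, tip 92 mm from this point. Handle 22 mm wide (y), 24 mm high, from 35 mm behind to 30 mm ahead of this point, between a butt and a collar both 36 mm square on which it lies; this point is 18 mm above what it lies on. 60 g
- tray_in (a point): centre of the inner floor (about 4 mm above the counter) of the fixed shallow steel drip tray, 200 mm (x) by 110 mm (y) outside, walls 4 mm thick and 18 mm high
- weight1_c (a point): centre of one of four white ceramic pie weights, a disc 22 mm across and 12 mm high, 12 g; starts inside the caddy
- weight2_c (a point): centre of one of four white ceramic pie weights, a disc 22 mm across and 12 mm high, 12 g; starts inside the caddy
- weight3_c (a point): centre of one of four white ceramic pie weights, a disc 22 mm across and 12 mm high, 12 g; starts inside the caddy
- weight4_c (a point): centre of one of four white ceramic pie weights, a disc 22 mm across and 12 mm high, 12 g; starts inside the caddy
- caddy: the weights caddy itself, origin at the centre of its underside, axes as caddy_center. All sides but the front are rigid sheet 3-4 mm thick; the flap's tab, 24 mm wide, sticks 14 mm out
- reamer: the reamer itself, origin under its axis 25 mm ahead (+x) of reamer_grip, on what it lies on
- sugar_bowl: black ceramic sugar bowl with lid, 88 mm across, 83 mm high, origin at the centre of its underside; bystander behind the caddy
- jar: amber glass jar with steel cap, 52 mm across, 72 mm high, origin under its centre; bystander beside the caddy
- tumbler: green glass tumbler, 64 mm across, 85 mm high, origin under its centre; bystander
- crock: white utensil crock, 100 mm across, 130 mm high, with spoons up to 275 mm high, origin under its centre; bystander
- fork1: steel table fork lying on the counter, 180 mm long (x), 24 mm wide, 5 mm thick, origin near its middle; bystander
- fork2: a second steel fork just like it; bystander
- weight1: that same weight, origin at the centre of one flat face
- weight2: that same weight, origin at the centre of one flat face
- weight3: that same weight, origin at the centre of one flat face
- weight4: that same weight, origin at the centre of one flat face

How it is judged:
By the outcome, as a careful person would: the job done as asked, in the order asked, and still so for the second after the job is handed in, with the robot touching nothing.
It also fails if it takes over 67 s, if anything falls off the work surface, if the arm or the gripper's body presses on something with over 40 N, if the wrist force passes 120 N, or if a joint passes its speed limit or range.

## Working session

There is one attempt and no reset: what is moved stays moved. The work goes in short steps, Python scripts to look and compute and a tool call to move; the robot and the scene stay as the last step left them, time stands still between calls to the robot, and variables do not carry over. Pictures are saved under pics/ and viewed, and the job is handed in when it is done.

Besides the shell and the picture viewer there is one more tool, called after "Emit:" as name(argument=value, ...), one argument or row to a line, values as JSON. jog_arm: Moves the arm, as the interface text tells. Its arguments: {"type":"object","properties":{"moves":{"type":"array","items":{"type":"array","items":{"type":"number"}}}},"required":["moves"]}

```bash
mkdir -p pics; cat > h.py <<'E'
import numpy as np, cv2
from rig import *
def shot(c,fn=None):
    d=read_camera(c)
    if fn: cv2.imwrite('pics/'+fn,d['image'][:,:,::-1])
    return d
def w(d,p):
    return (d['world_from_camera']@np.r_[p,1])[:3]
def cloud(d):
    K=d['intrinsics'];z=d['range_z'];v,u=np.mgrid[:420,:560]
    P=np.stack([(u-K[0,2])/K[0,0]*z,-(v-K[1,2])/K[1,1]*z,-z,np.ones_like(z)],-1)
    return (P@d['world_from_camera'].T)[...,:3]
E
python3 - <<'E'
from h import *
print(get_state(), grip_depth)
for c in ['top','scene']:
    d=shot(c,c+'0.png'); print(c,d['intrinsics'].tolist(),d['world_from_camera'].round(3).tolist())
    for q in ['caddy_center','caddy_lip','stand_top','dish_floor','reamer_grip','reamer','tray_in','sugar_bowl','jar','tumbler','crock','fork1','fork2']:
        print(q,[(round(r['conf'],2),w(d,r['location']).round(3).tolist()) for r in landmark_of(c,q)[:2]])
E
```

```text
{'t': 0.0, 'joints': array([-1.33425977e+00,  2.63529587e-01, -4.89263807e-02,  1.25938802e+00,
       -1.13408554e-05,  1.41549496e+00]), 'joint_velocities': array([ 8.93437128e-04,  1.20812896e-03,  9.49411789e-04, -1.23103250e-03,
       -9.67232479e-05,  1.32807899e-03]), 'joint_efforts': array([ 1.95990418e-03, -6.37619519e+01,  3.84565043e+01,  1.37103969e-02,
       -1.01765431e-05,  2.03646619e-05]), 'ee_pos': array([ 0.20041966, -0.48495238,  0.23082551]), 'tool_rot': array([ 9.80869056e-01,  1.94667975e-01, -2.69366287e-05, -5.23168065e-04]), 'ft_force': array([-0.95871896, -0.43848991,  0.34045972]), 'wrist_torque': array([-0.05453849, -0.05753537, -0.04046323]), 'width': 1.0041039671170333} 0.0187
top [[395.53373589443186, 0.0, 270.7956049381143], [0.0, 395.53373589443186, 208.61076244308347], [0.0, 0.0, 1.0]] [[-0.002, 0.995, -0.102, 0.446], [-1.0, 0.001, 0.032, 0.029], [0.031, 0.102, 0.994, 1.021], [0.0, 0.0, 0.0, 1.0]]
caddy_center [(0.97, [0.576, 0.236, 0.052])]
caddy_lip [(0.75, [0.531, 0.203, 0.013]), (0.66, [0.317, -0.19, -0.002])]
stand_top [(0.58, [0.574, 0.246, 
[... 655 characters left out ...]
.674, 0.681, 1.363], [0.958, -0.199, 0.207, 0.243], [-0.004, 0.712, 0.702, 0.92], [0.0, 0.0, 0.0, 1.0]]
caddy_center [(0.77, [0.576, 0.242, 0.047])]
caddy_lip [(0.94, [0.534, 0.207, 0.017])]
stand_top [(0.86, [0.573, 0.248, 0.011])]
dish_floor [(0.85, [0.521, -0.218, 0.003]), (0.51, [0.63, -0.011, 0.001])]
reamer_grip [(0.56, [0.502, -0.199, 0.024])]
reamer [(0.93, [0.524, -0.213, 0.002])]
tray_in [(0.7, [0.473, 0.004, 0.006])]
sugar_bowl []
jar [(0.57, [0.515, 0.34, -0.004])]
tumbler [(0.67, [0.631, -0.014, 0.001])]
crock [(0.92, [0.75, 0.012, -0.002])]
fork1 [(0.72, [0.319, -0.194, -0.0]), (0.54, [0.503, -0.201, 0.026])]
fork2 [(0.72, [0.319, -0.194, -0.0]), (0.54, [0.503, -0.201, 0.026])]
```

View pics/top0.png

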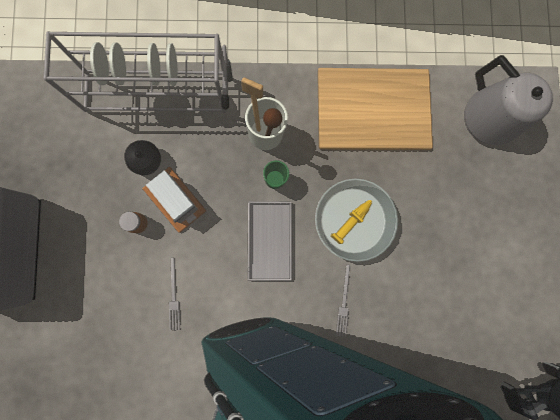

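View pics/scene0.png

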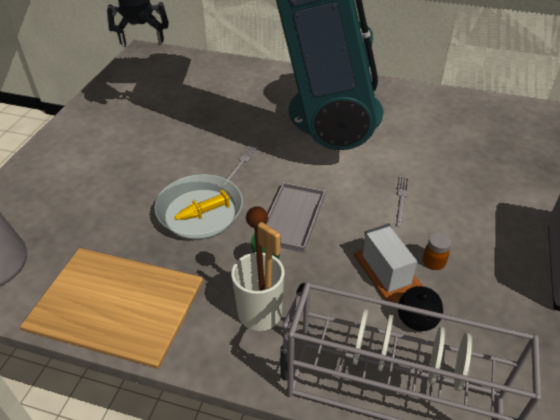

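```bash
python3 - <<'E'
from h import *
d=shot('top');P=cloud(d)
im=d['image'].astype(int)
def rect(m,n):
    X=P[m][:,:2].astype(np.float32); (c,s,a)=cv2.minAreaRect(X); print(n,len(X),np.round(c,4),np.round(s,4),round(a,1),'zmed',np.median(P[m][:,2]).round(4))
v,u=np.mgrid[:420,:560]
ok=d['range_z']>0
for q,zr in [('caddy',(0.065,0.1)),('stand_top',(0.006,0.02)),('reamer',(0.01,0.08)),('tray_in',(0.012,0.03)),('jar',(.06,.09)),('sugar_bowl',(.03,.11)),('tumbler',(.07,.1))]:
    for r in silhouettes('top',q)[:1]:
        m=r['region']&ok; print(q,round(r['conf'],2),m.sum(),np.percentile(P[m][:,2],[5,50,95]).round(3), P[m].mean(0).round(3))
        mm=m&(P[...,2]>zr[0])&(P[...,2]<zr[1])
        if mm.sum()>10: rect(mm,q)
E
```

```text
caddy 0.76 1343 [0.024 0.084 0.087] [0.569 0.234 0.078]
caddy 1167 [0.5728 0.2391] [0.1151 0.0587] 39.3 zmed 0.0847
stand_top 0.83 716 [0.008 0.011 0.016] [0.563 0.235 0.012]
stand_top 669 [0.5732 0.2449] [0.1485 0.0902] 40.3 zmed 0.0114
reamer 0.87 536 [0.021 0.034 0.041] [ 0.515 -0.207  0.033]
reamer 528 [ 0.5192 -0.2105] [0.034  0.1343] 46.2 zmed 0.0342
tray_in 0.75 3477 [0.001 0.004 0.017] [0.467 0.002 0.005]
tray_in 368 [0.4686 0.0009] [0.2004 0.1077] 0.1 zmed 0.0172
jar 0.76 466 [0.023 0.07  0.074] [0.512 0.332 0.061]
jar 321 [0.5133 0.3369] [0.0456 0.0433] 89.9 zmed 0.0714
sugar_bowl 0.68 1014 [0.037 0.064 0.071] [0.671 0.314 0.06 ]
sugar_bowl 985 [0.6748 0.317 ] [0.0813 0.0854] 63.7 zmed 0.0639
tumbler 0.97 546 [0.003 0.039 0.086] [ 0.635 -0.014  0.041]
tumbler 164 [ 0.6276 -0.0129] [0.0599 0.0605] 0.3 zmed 0.0833
```

The top view shows the caddy with its flap facing lower right at (170,197). The reamer runs from its butt at (337,240) to its tip at (370,203), inside the dish centred at (357,221). The tray is at (270,242) and the jar at (132,222). The measured poses from the two cameras agree.

Emit:
jog_arm(
  moves=[
    [0.022,0.021,-0.005,0,0,8.2,-0.3],
    [0.022,0.021,-0.005,0,0,8.2,-0.3],
    [0.022,0.021,-0.005,0,0,8.2,-0.3],
    [0.022,0.021,-0.005,0,0,8.2,-0.3],
    [0.022,0.021,-0.005,0,0,8.2,-0.3],
    [0.022,0.021,-0.005,0,0,8.2,-0.3],
    [0.022,0.021,-0.005,0,0,8.2,-0.3],
    [0.022,0.021,-0.005,0,0,8.2,-0.3],
    [0.022,0.021,-0.005,0,0,8.2,-0.3],
    [0.022,0.021,-0.005,0,0,8.2,-0.3],
    [0.022,0.021,-0.005,0,0,8.2,-0.3],
    [0.022,0.021,-0.005,0,0,8.2,-0.3],
  ],
)

```text
t: 3.0
ee_pos: [0.4715, -0.2254, 0.1698]
tool_rot: [0.467, 0.884, 0.001, 0.002]
ft_force: [-0.2, -0.9, 1.0]
width: 0.646
```

```bash
cat >> h.py <<'E'
from scipy.spatial.transform import Rotation as R
def st():
    s=get_state(); r=R.from_quat(s['tool_rot']).as_matrix()
    print('t',round(s['t'],2),'p',s['ee_pos'].round(4),'z',r[:,2].round(3),'yawx',np.degrees(np.arctan2(r[1,0],r[0,0])).round(2),'w',round(s['width'],3),'F',s['ft_force'].round(1),'T',s['wrist_torque'].round(2),'j',s['joints'].round(3))
    return s,r
E
python3 - <<'E'
from h import *
st()
d=shot('scene')
P=cloud(d);m=(P[...,2]>.1)&(P[...,0]>.55)&(P[...,0]<.85)&(abs(P[...,1])<.15)&(d['range_z']>0)
print(P[m].min(0),P[m].max(0))
for r in silhouettes('scene','reamer')[:2]:
    Q=P[r['region']&(d['range_z']>0)]; Q=Q[(Q[:,2]>.012)&(Q[:,2]<.07)]
    c=Q.mean(0);U,S,V=np.linalg.svd((Q-c)[:,:2],full_matrices=False); print(r['conf'],len(Q),c,np.degrees(np.arctan2(V[0,1],V[0,0])))
    t=(Q[:,:2]-c[:2])@V[0]; print(t.min(),t.max())
    rect=cv2.minAreaRect(Q[:,:2].astype(np.float32));print(rect)
E
```

```text
t 3.0 p [ 0.4715 -0.2254  0.1698] z [ 0.004 -0.001 -1.   ] yawx 124.37 w 0.646 F [-0.2 -0.9  1. ] T [-0.08  0.   -0.03] j [-0.603  0.283 -0.19   1.095  0.002  0.368]
[ 0.70142883 -0.03814384  0.10003202] [0.84988991 0.14987428 0.27807762]
0.64 392 [0.45913689 0.01279851 0.01669646] 12.978630264109558
-0.10167786288554845 0.11934553558656061
((0.47031381726264954, 0.001080889254808426), (0.11072569340467453, 0.2068268060684204), 89.91464233398438)
0.63 679 [ 0.52304303 -0.20572822  0.03064615] -43.09293059198602
-0.07468675950513627 0.0723675381589925
((0.5188835263252258, -0.2054365873336792), (0.04633148014545441, 0.15013282001018524), 54.320167541503906)
```

Emit:
jog_arm(
  moves=[
    [0.016,0.014,-0.03,0,0,6.2,-0.3],
    [0.0155,0.0134,-0.03,0,0,6.2,-0.3],
    [0,0,-0.03,0,0,0,-0.3],
    [0,0,0,0,0,0,-0.3],
  ],
)

```text
t: 3.5
ee_pos: [0.5052, -0.1966, 0.0777]
tool_rot: [0.365, 0.931, 0.001, 0.003]
ft_force: [-0.5, 0.1, 1.4]
width: 0.65
```

```bash
python3 - <<'E'
from h import *
st()
for c in ['scene','top']:
    d=shot(c,c+'1.png')
    print([(r['conf'],w(d,r['location']).round(4)) for r in landmark_of(c,'reamer_grip')[:2]])
E
```

```text
t 3.5 p [ 0.5052 -0.1966  0.0777] z [ 0.006 -0.001 -1.   ] yawx 137.16 w 0.65 F [-0.5  0.1  1.4] T [0.02 0.03 0.02] j [-0.523  0.382 -0.31   0.874  0.002  0.225]
[(0.87, array([ 0.5047, -0.1971,  0.0229]))]
[(0.8, array([ 0.5034, -0.1957,  0.0251])), (0.29, array([0.3358, 0.246 , 0.0004]))]
```

View pics/scene1.png

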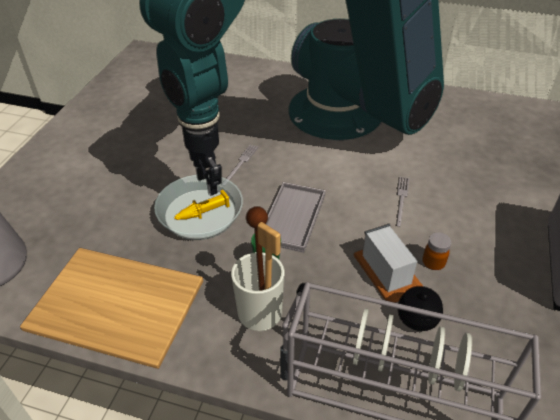

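The gripper stands over the handle at about (215,190), and both detections agree to within 2 mm. I'm descending.

Emit:
jog_arm(
  moves=[
    [-0.001,0,-0.03,0,0,0,-0.3],
    [0,0,-0.02,0,0,0,-0.3],
    [0,0,-0.01,0,0,0,-0.3],
    [0,0,-0.006,0,0,0,-0.3],
    [0,0,0,0,0,0,-0.3],
    [0,0,0,0,0,0,0.5],
    [0,0,0,0,0,0,1],
    [0,0,0,0,0,0,1],
    [0,0,0,0,0,0,1],
    [0,0,0,0,0,0,1],
  ],
)

```text
t: 4.7
ee_pos: [0.5111, -0.2032, 0.0245]
tool_rot: [0.368, 0.93, -0.001, 0.014]
ft_force: [0.5, -1.1, -0.6]
width: 0.236
```

```bash
python3 - <<'E'
from h import *
st()
E
```

```text
t 4.7 p [ 0.5111 -0.2032  0.0245] z [ 0.026 -0.012 -1.   ] yawx 136.85 w 0.236 F [ 0.5 -1.1 -0.6] T [ 0.08  0.02 -0.04] j [-0.528  0.434 -0.394  0.714  0.002  0.225]
```

Emit:
jog_arm(
  moves=[
    [0,0,0,0,0,0,-0.3],
    [0,0,0,0,0,0,-0.3],
    [-0.005,0.005,0,0.7,1.5,0,-0.3],
    [0,0,0,0,0,0,-0.3],
  ],
)

```text
t: 5.1
ee_pos: [0.506, -0.1981, 0.0247]
tool_rot: [0.368, 0.93, -0.0, -0.0]
ft_force: [0.2, 0.3, -0.1]
width: 0.651
```

```bash
python3 - <<'E'
from h import *
st()
E
```

```text
t 5.1 p [ 0.506  -0.1981  0.0247] z [-0.001  0.    -1.   ] yawx 136.85 w 0.651 F [ 0.2  0.3 -0.1] T [0.02 0.05 0.03] j [-0.523  0.442 -0.379  0.751 -0.     0.23 ]
```

Emit:
jog_arm(
  moves=[
    [-0.001,0.001,-0.006,0,0,0,-0.3],
    [0,0,-0.005,0,0,0,-0.3],
    [0,0,-0.003,0,0,0,-0.3],
    [0,0,0,0,0,0,-0.3],
    [0,0,0,0,0,0,-0.3],
  ],
)

```text
t: 5.6
ee_pos: [0.505, -0.1972, 0.0089]
tool_rot: [0.368, 0.93, -0.0, 0.0]
ft_force: [0.4, 0.4, -0.0]
width: 0.65
```

```bash
python3 - <<'E'
from h import *
st()
E
```

```text
t 5.6 p [ 0.505  -0.1972  0.0089] z [ 0. -0. -1.] yawx 136.85 w 0.65 F [ 0.4  0.4 -0. ] T [ 0.06 -0.01  0.01] j [-0.522  0.457 -0.405  0.708 -0.     0.231]
```

Emit:
jog_arm(
  moves=[
    [0,0,0.002,0,0,0,0.3],
    [0,0,0,0,0,0,1],
    [0,0,0,0,0,0,1],
    [0,0,0,0,0,0,1],
    [0,0,0,0,0,0,1],
  ],
)

```text
t: 6.1
ee_pos: [0.5054, -0.1975, 0.0117]
tool_rot: [0.368, 0.93, -0.0, 0.001]
ft_force: [0.1, -0.7, -0.2]
width: 0.242
```

Emit:
jog_arm(
  moves=[
    [0,0,0.01,0,0,0,1],
    [0,0,0.02,0,0,0,1],
    [0,0,0.02,0,0,0,1],
    [0,0,0.02,0,0,0,1],
    [0,0,0.02,0,0,0,1],
    [0,0,0,0,0,0,1],
  ],
)

```text
t: 6.7
ee_pos: [0.5047, -0.197, 0.1079]
tool_rot: [0.368, 0.93, -0.0, 0.001]
ft_force: [-0.3, -0.7, -0.7]
width: 0.239
```

```bash
python3 - <<'E'
from h import *
st()
d=shot('scene','s2.png')
print([(r['conf'],w(d,r['location']).round(4)) for r in landmark_of('scene','reamer_grip')[:2]])
print([(r['conf'],w(d,r['location']).round(4)) for r in landmark_of('scene','dish_floor')[:2]])
E
```

```text
t 6.7 p [ 0.5047 -0.197   0.1079] z [ 0.001 -0.001 -1.   ] yawx 136.85 w 0.239 F [-0.3 -0.7 -0.7] T [ 0.01 -0.03  0.02] j [-0.523  0.358 -0.256  0.956 -0.     0.231]
[(0.69, array([ 0.5039, -0.1983,  0.1221])), (0.58, array([0.533 , 0.2059, 0.017 ]))]
[(0.55, array([ 0.5185, -0.2167,  0.0006]))]
```

View pics/s2.png

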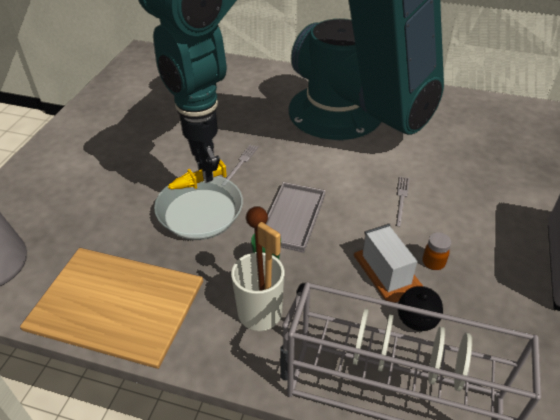

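The reamer is lifted level, at (200,178). Next I move it to the tray, turning it along the tray's length.

Emit:
jog_arm(
  moves=[
    [-0.003,0.01,0,0,0,2.2,1],
    [-0.006,0.02,0,0,0,4.5,1],
    [-0.006,0.022,0,0,0,4.5,1],
    [-0.006,0.022,0,0,0,4.5,1],
    [-0.006,0.022,0,0,0,4.5,1],
    [-0.006,0.022,0,0,0,4.5,1],
    [-0.006,0.022,0,0,0,4.5,1],
    [-0.006,0.022,0,0,0,4.5,1],
    [-0.006,0.016,0,0,0,4.5,1],
    [-0.004,0.01,-0.01,0,0,3,1],
    [0,0,0,0,0,0,1],
    [0,0,0,0,0,0,1],
  ],
)

```text
t: 8.05
ee_pos: [0.4355, 0.0058, 0.0859]
tool_rot: [-0.008, 1.0, 0.0, -0.01]
ft_force: [-0.2, 0.6, -0.7]
width: 0.246
```

```bash
python3 - <<'E'
from h import *
st()
E
```

```text
t 8.05 p [0.4355 0.0058 0.0859] z [-0.02   0.001 -1.   ] yawx -179.06 w 0.246 F [-0.2  0.6 -0.7] T [-0.03 -0.04 -0.03] j [-0.172  0.229 -0.523  0.84  -0.003 -0.189]
```

Emit:
jog_arm(
  moves=[
    [0.012,-0.005,-0.01,0,-1.15,-0.9,1],
    [0,0,0,0,0,0,1],
    [0,0,-0.015,0,0,0,1],
    [0,0,-0.015,0,0,0,1],
    [0,0,-0.01,0,0,0,1],
    [0,0,-0.005,0,0,0,1],
    [0,0,0,0,0,0,1],
  ],
)

```text
t: 8.75
ee_pos: [0.4476, -0.0013, 0.0309]
tool_rot: [0.003, 1.0, 0.0, -0.001]
ft_force: [0.9, 0.3, -0.9]
width: 0.239
```

```bash
python3 - <<'E'
from h import *
st()
E
```

```text
t 8.75 p [ 0.4476 -0.0013  0.0309] z [-0.002  0.001 -1.   ] yawx 179.7 w 0.239 F [ 0.9  0.3 -0.9] T [-0.02 -0.01 -0.03] j [-0.185  0.301 -0.603  0.668  0.    -0.18 ]
```

Emit:
jog_arm(
  moves=[
    [0,0.002,-0.008,0,0,0,1],
    [0,0,-0.006,0,0,0,1],
    [0,0,-0.003,0,0,0,1],
    [0,0,0,0,0,0,1],
    [0,0,0,0,0,0,1],
  ],
)

```text
t: 9.25
ee_pos: [0.4481, 0.0008, 0.0134]
tool_rot: [0.003, 1.0, 0.0, -0.0]
ft_force: [0.1, -0.3, 0.1]
width: 0.245
```

```bash
python3 - <<'E'
from h import *
st()
E
```

```text
t 9.25 p [0.4481 0.0008 0.0134] z [-0.001  0.    -1.   ] yawx 179.69 w 0.245 F [ 0.1 -0.3  0.1] T [-0.01 -0.    0.01] j [-0.181  0.325 -0.629  0.617  0.    -0.175]
```

Emit:
jog_arm(
  moves=[
    [0,0,-0.002,0,0,0,1],
    [0,0,0,0,0,0,1],
    [0,0,0,0,0,0,0.2],
    [0,0,0,0,0,0,0],
    [0,0,0,0,0,0,-0.1],
    [0,0,0,0,0,0,-0.1],
    [0,0,0.02,0,0,0,-0.1],
    [0,0,0.04,0,0,0,-0.1],
    [0,0,0.04,0,0,0,-1],
    [0.01,0.02,0.04,0,0,4,-1],
    [0.01,0.03,0.02,0,0,4,-1],
    [0.01,0.03,0,0,0,4,-1],
  ],
)

```text
t: 10.45
ee_pos: [0.4768, 0.081, 0.1787]
tool_rot: [-0.102, 0.995, -0.0, -0.001]
ft_force: [0.8, -0.6, -1.5]
width: 1.0
```

```bash
python3 - <<'E'
from h import *
st()
d=shot('scene','s3.png')
for q in ['reamer_grip','reamer','caddy_center','stand_top','caddy_lip','dish_floor','jar','sugar_bowl']: print(q,[(round(r['conf'],2),w(d,r['location']).round(4)) for r in landmark_of('scene',q)[:1]])
E
```

```text
t 10.45 p [0.4768 0.081  0.1787] z [-0.001 -0.001 -1.   ] yawx -168.27 w 1.0 F [ 0.8 -0.6 -1.5] T [-0.05 -0.01 -0.03] j [ 0.000e+00  2.170e-01 -2.580e-01  1.097e+00 -1.000e-03 -2.050e-01]
reamer_grip [(0.77, array([0.446 , 0.0008, 0.0224]))]
reamer [(0.85, array([ 0.476 ,  0.0012, -0.0011]))]
caddy_center [(0.79, array([0.574 , 0.2423, 0.0489]))]
stand_top [(0.88, array([0.5725, 0.2476, 0.0138]))]
caddy_lip [(0.78, array([0.5304, 0.2075, 0.0127]))]
dish_floor [(0.61, array([ 0.5197, -0.2142,  0.0059]))]
jar [(0.91, array([ 0.5129,  0.3405, -0.0009]))]
sugar_bowl [(0.9, array([ 6.803e-01,  3.217e-01, -3.000e-04]))]
```

View pics/s3.png

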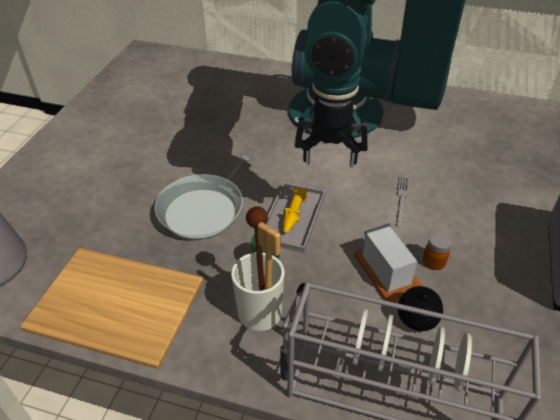

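The reamer lies in the tray at (295,208), and the dish and other things have not moved. Next is the caddy.

Emit:
jog_arm(
  moves=[
    [0.016,0.027,0,0,0,5,-1],
    [0.016,0.027,0,0,0,5,-1],
    [0.016,0.027,0,0,0,5,-1],
    [0.016,0.027,0,0,0,5,-1],
    [0.016,0.027,0,0,0,5,-1],
    [0,0,0,0,0,0,-1],
    [0,0,0,0,0,0,-1],
  ],
)

```text
t: 11.6
ee_pos: [0.5571, 0.2153, 0.1744]
tool_rot: [-0.317, 0.948, -0.001, -0.004]
ft_force: [-0.7, 0.7, 0.1]
width: 0.998
```

```bash
python3 - <<'E'
from h import *
st()
d=shot('scene')
P=cloud(d)
r=silhouettes('scene','caddy')[0]; m=r['region']&(P[...,2]>.078)&(P[...,2]<.095)
print(r['conf'],m.sum(),cv2.minAreaRect(P[m][:,:2].astype(np.float32)),np.median(P[m][:,2]))
E
```

```text
t 11.6 p [0.5571 0.2153 0.1744] z [-0.007 -0.004 -1.   ] yawx -143.02 w 0.998 F [-0.7  0.7  0.1] T [0.   0.04 0.01] j [ 0.234  0.414  0.026  1.191 -0.003 -0.412]
0.83 1233 ((0.5753411054611206, 0.23961637914180756), (0.11590952426195145, 0.059498000890016556), 39.83867263793945) 0.08547355190098371
```

Emit:
jog_arm(
  moves=[
    [0.017,0.0243,-0.02,0.2,-0.4,2.6,-1],
    [0,0,-0.02,0,0,0,-1],
    [0,0,-0.02,0,0,0,-1],
    [0,0,0,0,0,0,-1],
    [0,0,0,0,0,0,-1],
  ],
)

```text
t: 12.2
ee_pos: [0.5737, 0.235, 0.1153]
tool_rot: [-0.335, 0.942, -0.001, 0.001]
ft_force: [0.9, 0.8, 1.0]
width: 0.998
```

```bash
python3 - <<'E'
from h import *
st()
shot('top','t4.png')
E
```

```text
t 12.2 p [0.5737 0.235  0.1153] z [ 0.003 -0.001 -1.   ] yawx -140.88 w 0.998 F [0.9 0.8 1. ] T [ 0.03  0.02 -0.03] j [ 2.580e-01  4.760e-01 -3.500e-02  1.058e+00 -1.000e-03 -4.250e-01]
```

View pics/t4.png

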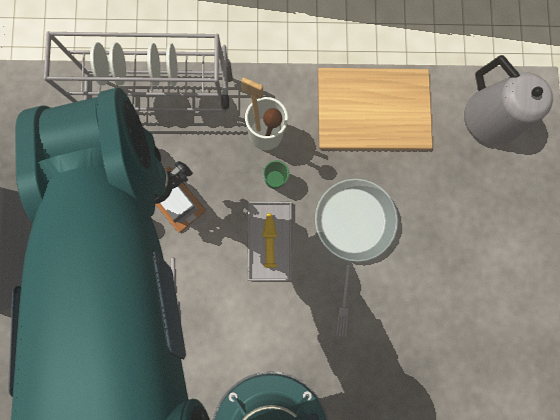

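The arm hides most of the caddy from above. The reamer lies straight in the tray at (270,240). I'm lowering around the caddy.

Emit:
jog_arm(
  moves=[
    [0,0.0045,-0.01,0,0,0.5,-1],
    [0,0,-0.02,0,0,0,-1],
    [0,0,-0.02,0,0,0,-1],
    [0,0,-0.012,0,0,0,-1],
    [0,0,-0.006,0,0,0,-1],
    [0,0,0,0,0,0,-1],
    [0,0,0,0,0,0,-1],
  ],
)

```text
t: 12.95
ee_pos: [0.5757, 0.2404, 0.0486]
tool_rot: [-0.339, 0.941, -0.001, 0.005]
ft_force: [-0.1, 0.8, 0.7]
width: 0.999
```

```bash
python3 - <<'E'
from h import *
st()
E
```

```text
t 12.95 p [0.5757 0.2404 0.0486] z [ 0.01   0.001 -1.   ] yawx -140.35 w 0.999 F [-0.1  0.8  0.7] T [-0.02  0.04  0.01] j [ 0.266  0.527 -0.14   0.894 -0.001 -0.426]
```

Emit:
jog_arm(
  moves=[
    [-0.0015,-0.0007,-0.007,0,0.6,0,-1],
    [0,0,-0.004,0,0,0,-1],
    [0,0,0,0,0,0,-1],
    [0,0,0,0,0,0,-0.2],
    [0,0,0,0,0,0,0.2],
    [0,0,0,0,0,0,0.8],
    [0,0,0,0,0,0,1],
    [0,0,0,0,0,0,1],
  ],
)

```text
t: 13.75
ee_pos: [0.5751, 0.24, 0.0385]
tool_rot: [-0.339, 0.941, 0.001, 0.001]
ft_force: [-0.6, 0.8, -1.8]
width: 0.653
```

```bash
python3 - <<'E'
from h import *
st()
E
```

```text
t 13.75 p [0.5751 0.24   0.0385] z [ 0.001  0.002 -1.   ] yawx -140.35 w 0.653 F [-0.6  0.8 -1.8] T [-0.02 -0.05 -0.04] j [ 0.264  0.54  -0.147  0.882  0.002 -0.428]
```

Width reads 55.5 mm, so the caddy is gripped. I'm lifting gently.

Emit:
jog_arm(
  moves=[
    [0,0,0.004,0,0,0,1],
    [0,0,0.008,0,0,0,1],
    [0,0,0.012,0,0,0,1],
    [0,0,0.016,0,0,0,1],
    [0,0,0.018,0,0,0,1],
    [0,0,0.018,0,0,0,1],
    [0,0,0.018,0,0,0,1],
    [0,0,0.014,0,0,0,1],
    [0,0,0.009,0,0,0,1],
    [0,0,0.004,0,0,0,1],
    [0,0,0,0,0,0,1],
  ],
)

```text
t: 14.85
ee_pos: [0.5741, 0.2397, 0.1713]
tool_rot: [-0.339, 0.941, 0.001, 0.002]
ft_force: [0.3, 0.6, -4.1]
width: 0.649
```

```bash
python3 - <<'E'
from h import *
st()
shot('scene','s5.png')
E
```

```text
t 14.85 p [0.5741 0.2397 0.1713] z [ 0.003  0.003 -1.   ] yawx -140.35 w 0.649 F [ 0.3  0.6 -4.1] T [-0.   -0.02 -0.01] j [ 0.264  0.449  0.076  1.194  0.002 -0.428]
```

View pics/s5.png

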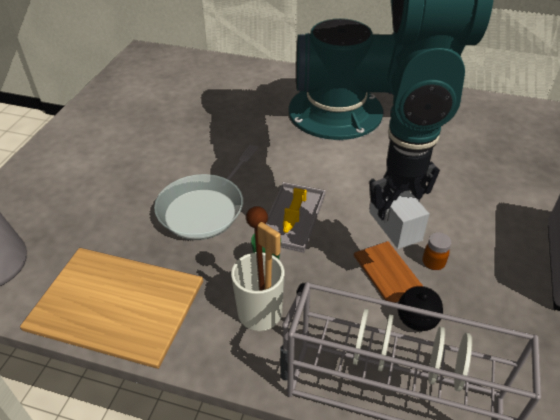

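Emit:
jog_arm(
  moves=[
    [-0.002,-0.006,0,0,0,-1,1],
    [-0.004,-0.012,0,0,0,-1.8,1],
    [-0.006,-0.018,0,0,0,-2.5,1],
    [-0.008,-0.022,0,0,0,-2.8,1],
    [-0.008,-0.024,0,0,0,-2.8,1],
    [-0.008,-0.024,0,0,0,-2.8,1],
    [-0.008,-0.024,0,0,0,-2.8,1],
    [-0.006,-0.024,0,0,0,-2.8,1],
    [-0.005,-0.024,0,0,0,-2.8,1],
    [-0.003,-0.024,0,0,0,-2.8,1],
    [0,-0.024,0,0,0,-2.8,1],
    [0.002,-0.024,0,0,0,-2.8,1],
  ],
)

```text
t: 16.1
ee_pos: [0.5054, -0.0249, 0.1646]
tool_rot: [-0.06, 0.998, 0.001, -0.004]
ft_force: [0.0, -0.4, -4.0]
width: 0.647
```

Emit:
jog_arm(
  moves=[
    [0.004,-0.024,0,0,0,-2.8,1],
    [0.006,-0.024,0,0,0,-2.8,1],
    [0.007,-0.024,0,0,0,-2.8,1],
    [0.007,-0.024,0,0,0,-2.8,1],
    [0.007,-0.022,0,0,0,-2.8,1],
    [0.007,-0.018,0,0,0,-2.8,1],
    [0.005,-0.014,0,0,0,-2,1],
    [0.003,-0.01,0,0,0,-1.5,1],
    [0.002,-0.006,0,0,0,-1,1],
    [0,-0.003,0,0,0,0,1],
    [0,0,0,0,0,0,1],
  ],
)

```text
t: 17.2
ee_pos: [0.5471, -0.2067, 0.1616]
tool_rot: [0.144, 0.99, 0.003, -0.006]
ft_force: [0.2, -0.4, -3.1]
width: 0.649
```

```bash
python3 - <<'E'
from h import *
st()
d=shot('scene','s6.png'); P=cloud(d)
print([(r['conf'],w(d,r['location']).round(4)) for r in landmark_of('scene','caddy_center')[:1]])
r=silhouettes('scene','stand_top')[0]; m=r['region']&(P[...,2]>.006)&(P[...,2]<.018)
print(r['conf'],m.sum(),cv2.minAreaRect(P[m][:,:2].astype(np.float32)),np.median(P[m][:,2]))
d=shot('top','t6.png'); P=cloud(d)
rr=silhouettes('top','stand_top')
for r in rr[:1]:
    m=r['region']&(P[...,2]>.006)&(P[...,2]<.018);print(r['conf'],m.sum(),cv2.minAreaRect(P[m][:,:2].astype(np.float32)))
for q in ['dish_floor','caddy_center']: print([(r['conf'],w(d,r['location']).round(4)) for r in landmark_of('top',q)[:1]])
E
```

```text
t 17.2 p [ 0.5471 -0.2067  0.1616] z [-0.012  0.007 -1.   ] yawx 163.46 w 0.649 F [ 0.2 -0.4 -3.1] T [-0.03 -0.02 -0.  ] j [-5.010e-01  4.030e-01 -2.800e-02  1.154e+00  1.000e-03 -2.120e-01]
[(0.69, array([ 0.5483, -0.2096,  0.1686]))]
0.72 1273 ((0.5244978666305542, -0.21195641160011292), (0.17503350973129272, 0.17904254794120789), 43.89179992675781) 0.007740102484378397
0.75 1996 ((0.5740354657173157, 0.24564070999622345), (0.14974375069141388, 0.08953375369310379), 40.55570983886719)
[(0.75, array([ 0.5221, -0.2176,  0.0049]))]
[(0.21, array([0.4718, 0.0029, 0.0023]))]
```

View pics/s6.png

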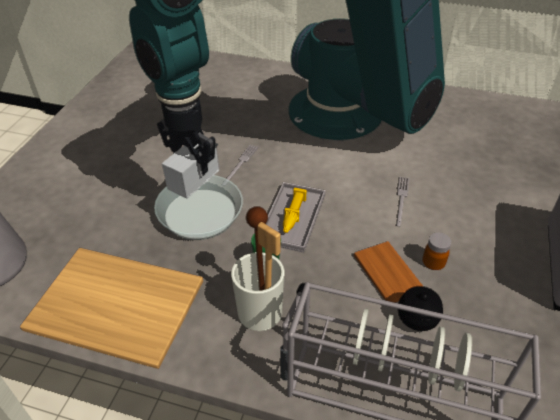

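View pics/t6.png

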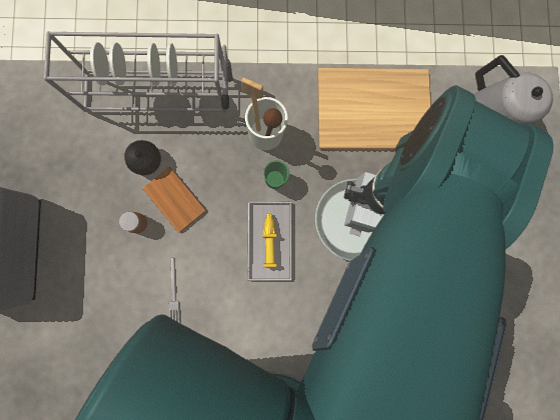

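The caddy hangs level over the dish at (185,175) in the scene view, with its flap end toward the robot. The board is now clear, with its centre at (0.574, 0.246) and yaw 40.5°. I'm fine-positioning, then lowering.

Emit:
jog_arm(
  moves=[
    [0.001,-0.005,-0.004,-0.1,-0.2,-1.5,1],
    [0.002,-0.007,-0.009,-0.2,-0.3,-2,1],
    [0.001,-0.006,-0.012,-0.1,-0.2,-1.5,1],
    [0,-0.003,-0.012,0,0,-0.9,1],
    [0,0,-0.008,0,0,0,1],
    [0,0,-0.004,0,0,0,1],
    [0,0,0,0,0,0,1],
    [0,0,0,0,0,0,1],
  ],
)

```text
t: 18.35
ee_pos: [0.5514, -0.2299, 0.1082]
tool_rot: [0.201, 0.98, -0.0, 0.001]
ft_force: [0.1, 0.4, -3.8]
width: 0.651
```

```bash
cat >> h.py <<'E'
def pour():
    s,r=st(); c=np.array([.5215,-.2155])
    X=-r[:,0]; Z=-r[:,2]; p=s['ee_pos']
    u=X[:2]/np.linalg.norm(X[:2])
    for n,a,b in [('lip',-.055,-.0225),('hinge',-.055,.0445),('rearbot',.055,-.0265)]:
        q=p+a*X+b*Z; print(n,'u,v,z',round((q[:2]-c)@u,4),round((q[:2]-c)@np.array([-u[1],u[0]]),4),round(q[2],4), 'foot z',round(q[2]-.067,4) if n=='hinge' else '')
    print('tip',np.degrees(np.arcsin(X[2])).round(1),'axis y roll',r[2,1].round(3),'u yaw',np.degrees(np.arctan2(u[1],u[0])).round(1))
E
python3 - <<'E'
from h import *
pour()
E
```

```text
t 18.35 p [ 0.5514 -0.2299  0.1082] z [ 0.002 -0.    -1.   ] yawx 156.85 w 0.651 F [ 0.1  0.4 -3.8] T [-0.   -0.02  0.08] j [-5.320e-01  4.440e-01 -1.100e-01  1.014e+00  1.000e-03 -1.280e-01]
lip u,v,z -0.0218 -0.0015 0.0856 foot z 
hinge u,v,z -0.022 -0.0015 0.1526 foot z 0.0856
rearbot u,v,z 0.0882 -0.0015 0.0818 foot z 
tip 0.1 axis y roll 0.0 u yaw -23.2
```

Emit:
jog_arm(
  moves=[
    [0,0,0,-0.4,-0.9,0,1],
    [0,0,0,-0.8,-1.8,0,1],
    [0,0,0,-1.2,-2.8,0,1],
    [0,0,0,-1.2,-2.8,0,1],
    [0,0,0,-1.2,-2.8,0,1],
    [0,0,0,-1.2,-2.8,0,1],
    [0,0,0,-0.8,-1.8,0,1],
    [0,0,0,-0.4,-0.9,0,1],
    [0,0,0,0,0,0,1],
  ],
)

```text
t: 19.25
ee_pos: [0.5521, -0.2291, 0.1129]
tool_rot: [0.197, 0.965, -0.035, 0.167]
ft_force: [0.2, 0.5, -3.1]
width: 0.648
```

```bash
python3 - <<'E'
from h import *
pour()
shot('scene','s7.png')
E
```

```text
t 19.25 p [ 0.5521 -0.2291  0.1129] z [ 0.308 -0.134 -0.942] yawx 156.99 w 0.648 F [ 0.2  0.5 -3.1] T [0.17 0.5  0.02] j [-0.553  0.245 -0.492  0.495  0.048 -0.142]
lip u,v,z -0.0108 -0.0007 0.0732 foot z 
hinge u,v,z -0.0333 -0.0005 0.1363 foot z 0.0693
rearbot u,v,z 0.0942 -0.0007 0.1064 foot z 
tip 19.6 axis y roll -0.003 u yaw -23.0
```

View pics/s7.png

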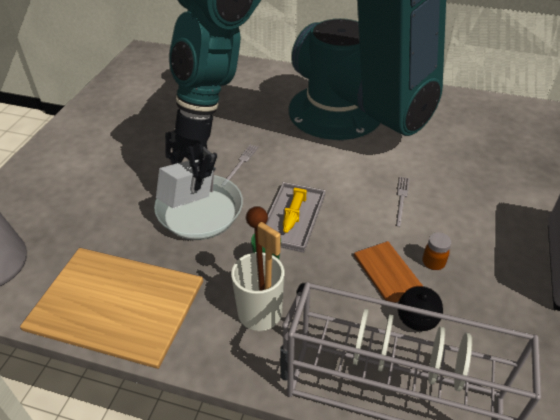

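Tip is 20° and everything is clear, with the caddy at (185,185). I'll continue slowly and lower as I go.

Emit:
jog_arm(
  moves=[
    [0,0,-0.002,-0.4,-0.9,0,1],
    [0,0,-0.003,-0.8,-1.8,0,1],
    [0,0,-0.003,-0.8,-1.8,0,1],
    [0,0,-0.003,-0.8,-1.8,0,1],
    [0,0,-0.002,-0.8,-1.8,0,1],
    [0,0,0,-0.4,-0.9,0,1],
    [0,0,0,0,0,0,1],
    [0,0,0,0,0,0,1],
  ],
)

```text
t: 20.1
ee_pos: [0.5544, -0.2302, 0.1021]
tool_rot: [0.192, 0.947, -0.055, 0.252]
ft_force: [0.3, -0.2, -3.1]
width: 0.649
```

```bash
cat >> h.py <<'E'
def crop(n):
    d=shot('scene'); i=d['image'][:,:,::-1]
    cv2.imwrite('pics/'+n,cv2.resize(i[90:270,110:330],None,fx=3,fy=3,interpolation=cv2.INTER_CUBIC))
    P=cloud(d)
    for r in silhouettes('scene','weight1')[:5]:
        m=r['region']&(d['range_z']>0); print('wt',round(r['conf'],2),m.sum(),P[m].mean(0).round(3) if m.sum() else '')
E
python3 - <<'E'
from h import *
pour(); crop('s8.png')
E
```

```text
t 20.1 p [ 0.5544 -0.2302  0.1021] z [ 0.456 -0.2   -0.867] yawx 157.13 w 0.649 F [ 0.3 -0.2 -3.1] T [0.32 0.68 0.01] j [-0.565  0.197 -0.707  0.15   0.075 -0.144]
lip u,v,z -0.0004 -0.0009 0.0552 foot z 
hinge u,v,z -0.0338 -0.0004 0.1133 foot z 0.0463
rearbot u,v,z 0.0969 -0.001 0.1065 foot z 
tip 29.9 axis y roll -0.006 u yaw -22.9
```

View pics/s8.png

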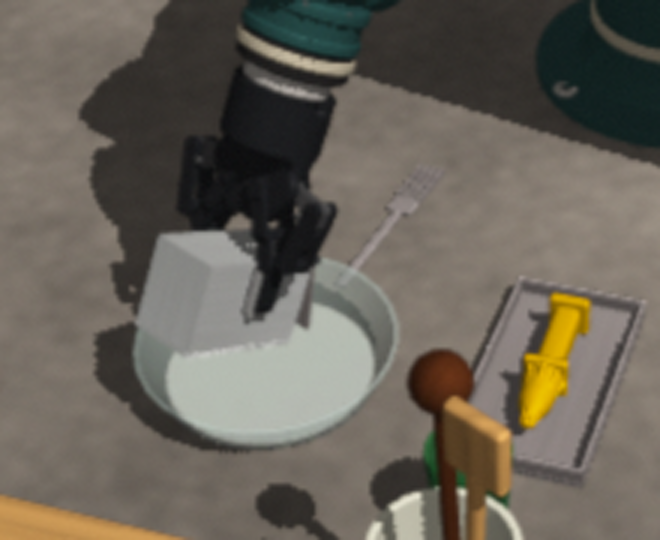

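The flap has begun to open, showing as a dark wedge at (305,300) in the crop. No weights are out yet at 30°.

Emit:
jog_arm(
  moves=[
    [0,0,-0.001,-0.4,-0.9,0,1],
    [0,0,-0.001,-0.6,-1.4,0,1],
    [0,0,-0.001,-0.6,-1.4,0,1],
    [0,0,0,-0.4,-0.9,0,1],
    [0,0,0,0,0,0,1],
    [0,0,0,0,0,0,1],
    [0,0,0,0,0,0,1],
  ],
)

```text
t: 20.9
ee_pos: [0.557, -0.2317, 0.1007]
tool_rot: [0.19, 0.934, -0.064, 0.294]
ft_force: [-0.2, -0.2, -3.7]
width: 0.652
```

```bash
python3 - <<'E'
from h import *
pour(); crop('s9.png')
E
```

```text
t 20.9 p [ 0.557  -0.2317  0.1007] z [ 0.526 -0.231 -0.818] yawx 157.2 w 0.652 F [-0.2 -0.2 -3.7] T [0.38 0.76 0.01] j [-0.573  0.187 -0.806 -0.029  0.091 -0.143]
lip u,v,z 0.0069 -0.0014 0.0506 foot z 
hinge u,v,z -0.0316 -0.0008 0.1055 foot z 0.0385
rearbot u,v,z 0.0992 -0.0015 0.1106 foot z 
tip 35.1 axis y roll -0.008 u yaw -22.8
wt 0.44 1738 [ 0.572 -0.225  0.123]
```

View pics/s9.png

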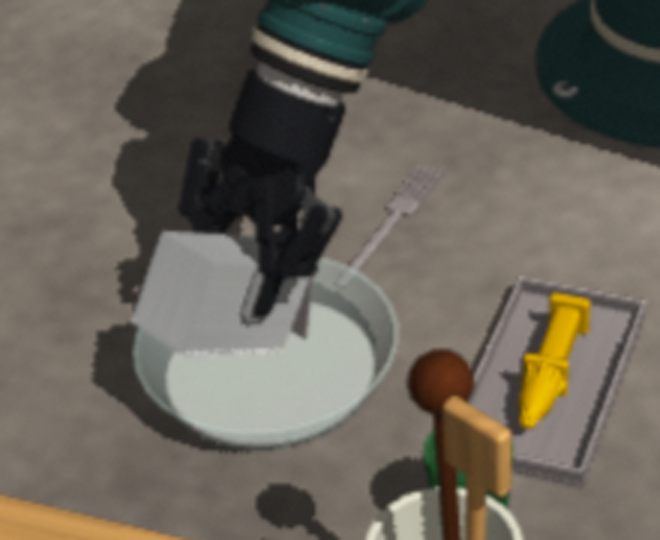

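Emit:
jog_arm(
  moves=[
    [-0.003,0.001,-0.001,-0.4,-0.9,0,1],
    [-0.002,0.001,-0.001,-0.6,-1.4,0,1],
    [-0.002,0.001,-0.001,-0.6,-1.4,0,1],
    [0,0,0,-0.4,-0.9,0,1],
    [0,0,0,0,0,0,1],
    [0,0,0,0,0,0,1],
    [0,0,0,0,0,0,1],
  ],
)

```text
t: 21.7
ee_pos: [0.5516, -0.2297, 0.0992]
tool_rot: [0.187, 0.92, -0.073, 0.337]
ft_force: [0.2, -0.7, -3.4]
width: 0.65
```

```bash
python3 - <<'E'
from h import *
pour(); crop('s10.png')
E
```

```text
t 21.7 p [ 0.5516 -0.2297  0.0992] z [ 0.593 -0.26  -0.762] yawx 157.28 w 0.65 F [ 0.2 -0.7 -3.4] T [ 0.37  0.82 -0.08] j [-0.584  0.181 -0.926 -0.233  0.11  -0.143]
lip u,v,z 0.0058 -0.0017 0.0465 foot z 
hinge u,v,z -0.0375 -0.001 0.0975 foot z 0.0305
rearbot u,v,z 0.0923 -0.0018 0.1146 foot z 
tip 40.3 axis y roll -0.009 u yaw -22.7
wt 0.57 60 [ 0.527 -0.201  0.02 ]
```

View pics/s10.png

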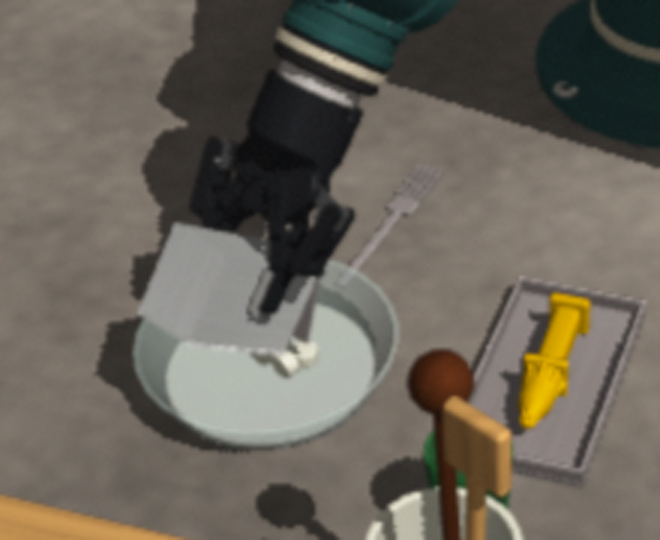

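Several weights have come out in the dish, around (290,355) in the crop. I'll hold a little, raise slightly and look again.

Emit:
jog_arm(
  moves=[
    [0,0,0,0,0,0,1],
    [0,0,0,0,0,0,1],
    [0.001,0,0.004,0,0,0,1],
    [0.002,-0.001,0.006,0,0,0,1],
    [0.002,-0.001,0.004,-0.4,-0.9,0,1],
    [0,0,0,-0.4,-0.9,0,1],
    [0,0,0,0,0,0,1],
    [0,0,0,0,0,0,1],
    [0,0,0,0,0,0,1],
  ],
)

```text
t: 22.7
ee_pos: [0.5582, -0.2325, 0.1165]
tool_rot: [0.185, 0.913, -0.077, 0.355]
ft_force: [0.2, 0.7, -2.5]
width: 0.652
```

```bash
python3 - <<'E'
from h import *
pour(); crop('s11.png')
E
```

```text
t 22.7 p [ 0.5582 -0.2325  0.1165] z [ 0.62  -0.273 -0.736] yawx 157.36 w 0.652 F [ 0.2  0.7 -2.5] T [0.43 0.86 0.02] j [-0.584  0.161 -0.926 -0.253  0.114 -0.14 ]
lip u,v,z 0.0152 -0.0018 0.0627 foot z 
hinge u,v,z -0.0302 -0.001 0.112 foot z 0.045
rearbot u,v,z 0.0988 -0.0019 0.1342 foot z 
tip 42.6 axis y roll -0.01 u yaw -22.6
wt 0.62 67 [ 0.507 -0.191  0.015]
wt 0.47 44 [ 0.519 -0.224  0.019]
wt 0.43 73 [ 0.525 -0.203  0.019]
```

View pics/s11.png

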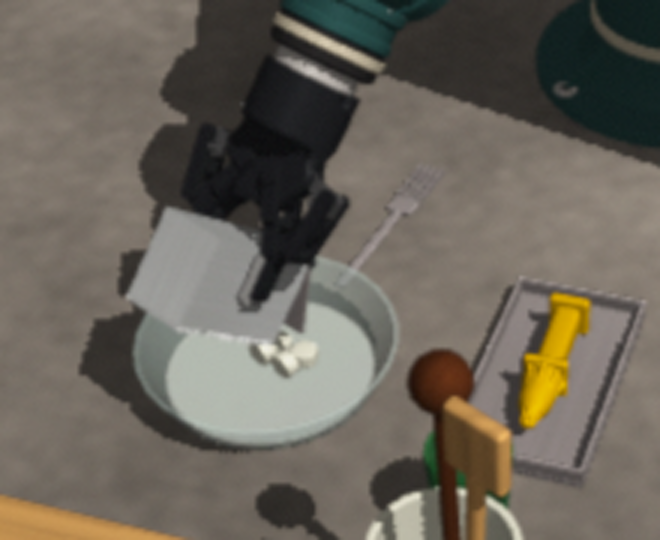

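Four weights are visible at (262,352), (285,340), (287,362) and (307,350) in the crop. I'll raise, then level gradually.

Emit:
jog_arm(
  moves=[
    [0,0,0.006,0,0,0,1],
    [0,0,0.012,0,0,0,1],
    [0,0,0.014,0.4,0.9,0,1],
    [0,0,0.014,0.8,1.8,0,1],
    [0,0,0.01,1.2,2.8,0,1],
    [0,0,0,1.2,2.8,0,1],
    [0,0,0,1.2,2.8,0,1],
    [0,0,0,1.2,2.8,0,1],
    [0,0,0,1.2,2.8,0,1],
    [0,0,0,1.2,2.8,0,1],
    [0,0,0,1.2,2.8,0,1],
    [0,0,0,1.2,2.8,0,1],
  ],
)

```text
t: 24.0
ee_pos: [0.5559, -0.2309, 0.1815]
tool_rot: [0.196, 0.972, -0.029, 0.122]
ft_force: [-0.1, -0.2, -2.9]
width: 0.648
```

Emit:
jog_arm(
  moves=[
    [0,0,0,1.2,2.8,0,1],
    [0,0,0,1.2,2.8,0,1],
    [0,0,0,1.2,2.8,0,1],
    [0,0,0,0.8,1.8,0,1],
    [0,0,0,0,0,0,1],
    [0,0,0,0,0,0,1],
  ],
)

```text
t: 24.6
ee_pos: [0.5576, -0.2316, 0.1851]
tool_rot: [0.197, 0.98, -0.008, 0.025]
ft_force: [0.1, 0.0, -2.9]
width: 0.647
```

```bash
python3 - <<'E'
from h import *
pour(); crop('s12.png')
E
```

```text
t 24.6 p [ 0.5576 -0.2316  0.1851] z [ 0.046 -0.026 -0.999] yawx 157.22 w 0.647 F [ 0.1  0.  -2.9] T [ 0.02  0.03 -0.02] j [-0.529  0.377 -0.006  1.135  0.    -0.131]
lip u,v,z -0.0143 -0.001 0.1598 foot z 
hinge u,v,z -0.0178 -0.0006 0.2267 foot z 0.1597
rearbot u,v,z 0.0958 -0.001 0.1615 foot z 
tip 3.0 axis y roll -0.006 u yaw -22.8
wt 0.4 27 [ 0.5   -0.216  0.017]
wt 0.17 540 [0.472 0.003 0.032]
```

View pics/s12.png

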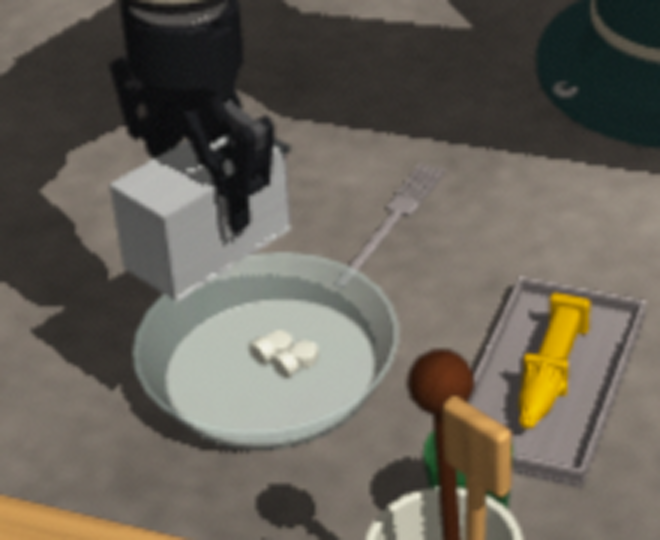

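The dish shows the four weights in a cluster at (285,352) in the crop. I'm returning the caddy along the mirrored path.

Emit:
jog_arm(
  moves=[
    [-0.002,0.006,0,0.7,1.3,1,1],
    [-0.004,0.012,0,0.8,1.3,1.8,1],
    [-0.006,0.018,0,0,0,2.5,1],
    [-0.008,0.022,0,0,0,2.8,1],
    [-0.008,0.024,0,0,0,2.8,1],
    [-0.008,0.024,0,0,0,2.8,1],
    [-0.007,0.024,0,0,0,2.8,1],
    [-0.006,0.024,0,0,0,2.8,1],
    [-0.004,0.024,0,0,0,2.8,1],
    [-0.002,0.024,0,0,0,2.8,1],
    [0,0.024,0,0,0,2.8,1],
    [0.002,0.024,0,0,0,2.8,1],
  ],
)

```text
t: 25.9
ee_pos: [0.4954, 0.0311, 0.1875]
tool_rot: [-0.082, 0.997, 0.002, 0.001]
ft_force: [-0.5, -0.2, -3.0]
width: 0.648
```

Emit:
jog_arm(
  moves=[
    [0.004,0.024,0,0,0,2.8,1],
    [0.006,0.024,0,0,0,2.8,1],
    [0.007,0.024,0,0,0,2.8,1],
    [0.008,0.024,0,0,0,2.8,1],
    [0.008,0.022,0,0,0,2.8,1],
    [0.007,0.018,0,0,0,2.8,1],
    [0.006,0.014,0,0,0,2,1],
    [0.004,0.01,0,0,0,1.5,1],
    [0.003,0.006,0,0,0,1,1],
    [0,0,0,0,0,0,1],
    [0,0,0,0,0,0,1],
  ],
)

```text
t: 27.0
ee_pos: [0.5438, 0.2095, 0.1895]
tool_rot: [-0.279, 0.96, 0.002, 0.001]
ft_force: [0.1, -1.1, -2.9]
width: 0.652
```

```bash
python3 - <<'E'
from h import *
st()
E
```

```text
t 27.0 p [0.5438 0.2095 0.1895] z [ 0.     0.005 -1.   ] yawx -147.55 w 0.652 F [ 0.1 -1.1 -2.9] T [ 0.02  0.05 -0.02] j [ 0.226  0.376  0.006  1.2    0.005 -0.341]
```

Emit:
jog_arm(
  moves=[
    [0.006,0.007,0,-0.3,0,2,1],
    [0.01,0.012,0,0,0,3,1],
    [0.009,0.011,-0.005,0,0,2,1],
    [0.005,0.005,-0.01,0,0,1,1],
    [0,0,-0.012,0,0,0,1],
    [0,0,-0.016,0,0,0,1],
    [0,0,-0.012,0,0,0,1],
    [0,0,-0.006,0,0,0,1],
    [0,0,0,0,0,0,1],
    [0,0,0,0,0,0,1],
  ],
)

```text
t: 28.0
ee_pos: [0.5762, 0.2453, 0.122]
tool_rot: [-0.35, 0.937, -0.001, -0.001]
ft_force: [0.0, 0.2, -2.0]
width: 0.649
```

```bash
python3 - <<'E'
from h import *
st()
E
```

```text
t 28.0 p [0.5762 0.2453 0.122 ] z [-0.002 -0.003 -1.   ] yawx -139.06 w 0.649 F [ 0.   0.2 -2. ] T [-0.02 -0.02  0.03] j [ 0.273  0.485  0.002  1.09  -0.002 -0.441]
```

Emit:
jog_arm(
  moves=[
    [-0.001,0.0005,-0.01,0,0,-0.4,1],
    [0,0,-0.016,0,0,0,1],
    [0,0,-0.016,0,0,0,1],
    [0,0,-0.012,0,0,0,1],
    [0,0,-0.006,0,0,0,1],
    [0,0,0,0,0,0,1],
    [0,0,0,0,0,0,1],
  ],
)

```text
t: 28.7
ee_pos: [0.5762, 0.2462, 0.0605]
tool_rot: [-0.345, 0.938, -0.001, 0.001]
ft_force: [0.3, -0.1, -2.5]
width: 0.645
```

```bash
python3 - <<'E'
from h import *
st()
d=shot('scene'); i=d['image'][:,:,::-1]
cv2.imwrite('pics/s13.png',cv2.resize(i[120:330,310:530],None,fx=2.8,fy=2.8,interpolation=cv2.INTER_CUBIC))
E
```

```text
t 28.7 p [0.5762 0.2462 0.0605] z [ 0.002 -0.001 -1.   ] yawx -139.58 w 0.645 F [ 0.3 -0.1 -2.5] T [0.   0.02 0.  ] j [ 0.275  0.526 -0.104  0.938 -0.002 -0.431]
```

View pics/s13.png

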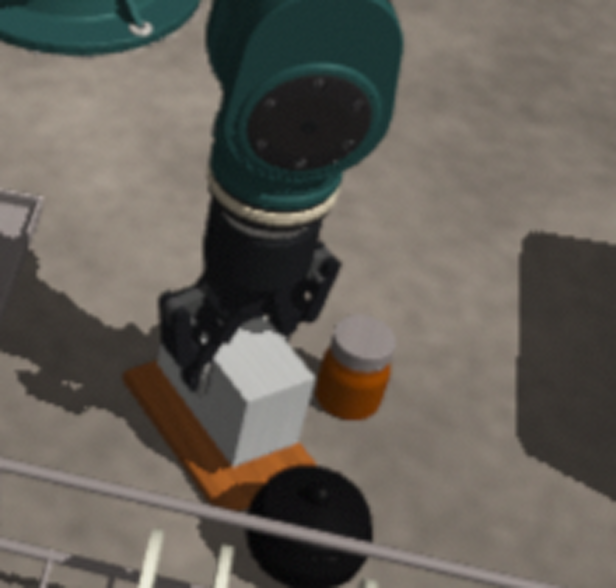

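The caddy is just over the board and clear of the jar (355,370) and the bowl (310,525). I'm lowering it to seat.

Emit:
jog_arm(
  moves=[
    [-0.001,-0.0005,-0.008,0,0,0,1],
    [0,0,-0.006,0,0,0,1],
    [0,0,-0.003,0,0,0,1],
    [0,0,0,0,0,0,1],
    [0,0,0,0,0,0,1],
  ],
)

```text
t: 29.25
ee_pos: [0.5758, 0.2459, 0.0432]
tool_rot: [-0.345, 0.938, -0.001, 0.002]
ft_force: [0.8, -0.5, -3.7]
width: 0.647
```

```bash
python3 - <<'E'
from h import *
st()
E
```

```text
t 29.25 p [0.5758 0.2459 0.0432] z [ 0.004 -0.001 -1.   ] yawx -139.59 w 0.647 F [ 0.8 -0.5 -3.7] T [ 0.04 -0.02 -0.02] j [ 0.274  0.539 -0.133  0.895 -0.002 -0.431]
```

Emit:
jog_arm(
  moves=[
    [0,0,-0.002,0,0.2,0,1],
    [0,0,-0.0015,0,0,0,1],
    [0,0,-0.001,0,0,0,1],
    [0,0,0,0,0,0,1],
    [0,0,0,0,0,0,1],
  ],
)

```text
t: 29.75
ee_pos: [0.5761, 0.246, 0.0387]
tool_rot: [-0.345, 0.938, -0.0, 0.0]
ft_force: [0.2, 0.0, -2.7]
width: 0.649
```

```bash
python3 - <<'E'
from h import *
st()
E
```

```text
t 29.75 p [0.5761 0.246  0.0387] z [ 0.001 -0.001 -1.   ] yawx -139.58 w 0.649 F [ 0.2  0.  -2.7] T [-0.04  0.01 -0.  ] j [ 0.274  0.545 -0.135  0.889 -0.001 -0.431]
```

Emit:
jog_arm(
  moves=[
    [0,0,-0.001,0,0,0,1],
    [0,0,0,0,0,0,1],
    [0,0,0,0,0,0,1],
  ],
)

```text
t: 30.05
ee_pos: [0.5763, 0.246, 0.0389]
tool_rot: [-0.345, 0.938, -0.0, 0.001]
ft_force: [0.7, 0.0, -3.0]
width: 0.643
```

```bash
python3 - <<'E'
from h import *
st()
E
```

```text
t 30.05 p [0.5763 0.246  0.0389] z [ 0.002 -0.    -1.   ] yawx -139.59 w 0.643 F [ 0.7  0.  -3. ] T [ 0.01  0.01 -0.01] j [ 0.274  0.545 -0.136  0.888 -0.001 -0.431]
```

Emit:
jog_arm(
  moves=[
    [0,0,-0.002,0,0,0,1],
    [0,0,-0.001,0,0,0,1],
    [0,0,0,0,0,0,1],
  ],
)

```text
t: 30.35
ee_pos: [0.5764, 0.246, 0.0388]
tool_rot: [-0.345, 0.938, -0.001, 0.002]
ft_force: [0.4, 0.9, -3.7]
width: 0.649
```

```bash
python3 - <<'E'
from h import *
st()
E
```

```text
t 30.35 p [0.5764 0.246  0.0388] z [ 0.004  0.    -1.   ] yawx -139.59 w 0.649 F [ 0.4  0.9 -3.7] T [-0.05 -0.   -0.02] j [ 0.274  0.544 -0.139  0.885 -0.001 -0.432]
```

Emit:
jog_arm(
  moves=[
    [0,0,-0.003,0,0.2,0,1],
    [0,0,0,0,0,0,1],
    [0,0,0,0,0,0,1],
  ],
)

```text
t: 30.65
ee_pos: [0.577, 0.2462, 0.0393]
tool_rot: [-0.345, 0.938, -0.0, 0.002]
ft_force: [0.6, 0.7, -3.4]
width: 0.647
```

```bash
python3 - <<'E'
from h import *
st()
E
```

```text
t 30.65 p [0.577  0.2462 0.0393] z [ 0.004  0.001 -1.   ] yawx -139.58 w 0.647 F [ 0.6  0.7 -3.4] T [ 0.04 -0.   -0.03] j [ 0.273  0.544 -0.136  0.886  0.    -0.432]
```

Emit:
jog_arm(
  moves=[
    [0,0,-0.004,0,0,0,1],
  ],
)

```text
t: 30.75
ee_pos: [0.5776, 0.2464, 0.0379]
tool_rot: [-0.345, 0.938, -0.0, 0.003]
ft_force: [-31.5, -13.2, 102.7]
width: 0.648
```

```bash
python3 - <<'E'
from h import *
st()
d=shot('scene'); i=d['image'][:,:,::-1]
cv2.imwrite('pics/s14.png',cv2.resize(i[120:330,310:530],None,fx=2.8,fy=2.8,interpolation=cv2.INTER_CUBIC))
st()
E
```

```text
t 30.75 p [0.5776 0.2464 0.0379] z [ 0.006  0.002 -1.   ] yawx -139.59 w 0.648 F [-31.5 -13.2 102.7] T [-1.54  6.53  0.07] j [ 0.273  0.544 -0.139  0.88   0.    -0.432]
t 30.8 p [0.5776 0.2464 0.0381] z [ 0.007  0.002 -1.   ] yawx -139.59 w 0.648 F [-10.8  -4.9  41.2] T [-0.35  2.72  0.04] j [ 0.273  0.544 -0.14   0.88   0.    -0.432]
```

View pics/s14.png

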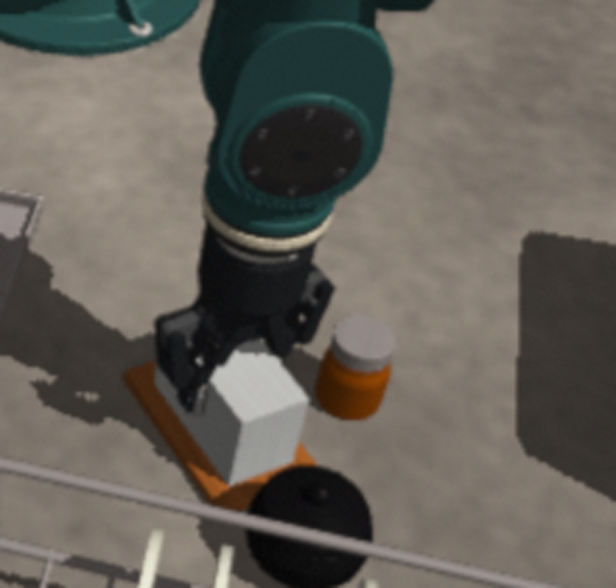

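The force rose to 103 N during that press (limit 120 N), so the caddy is resting on the board. No more pressing: I'll relax and release.

Emit:
jog_arm(
  moves=[
    [0,0,0,0,0,0,1],
    [0,0,0,0,0,0,1],
  ],
)

```text
t: 31.0
ee_pos: [0.5778, 0.2465, 0.0385]
tool_rot: [-0.345, 0.938, -0.0, 0.004]
ft_force: [-0.3, 0.0, -3.5]
width: 0.65
```

Emit:
jog_arm(
  moves=[
    [0,0,0,0,0,0,0],
    [0,0,0,0,0,0,-0.6],
    [0,0,0,0,0,0,-0.8],
    [0,0,0,0,0,0,-0.8],
  ],
)

```text
t: 31.4
ee_pos: [0.5778, 0.2465, 0.0372]
tool_rot: [-0.345, 0.938, -0.0, 0.004]
ft_force: [0.5, -0.1, 1.0]
width: 0.897
```

```bash
python3 - <<'E'
from h import *
st()
d=shot('scene'); i=d['image'][:,:,::-1]
cv2.imwrite('pics/s15.png',cv2.resize(i[120:330,310:530],None,fx=2.8,fy=2.8,interpolation=cv2.INTER_CUBIC))
E
```

```text
t 31.4 p [0.5778 0.2465 0.0372] z [ 0.007  0.002 -1.   ] yawx -139.59 w 0.897 F [ 0.5 -0.1  1. ] T [-0.01  0.03 -0.01] j [ 0.273  0.545 -0.14   0.878  0.    -0.432]
```

View pics/s15.png

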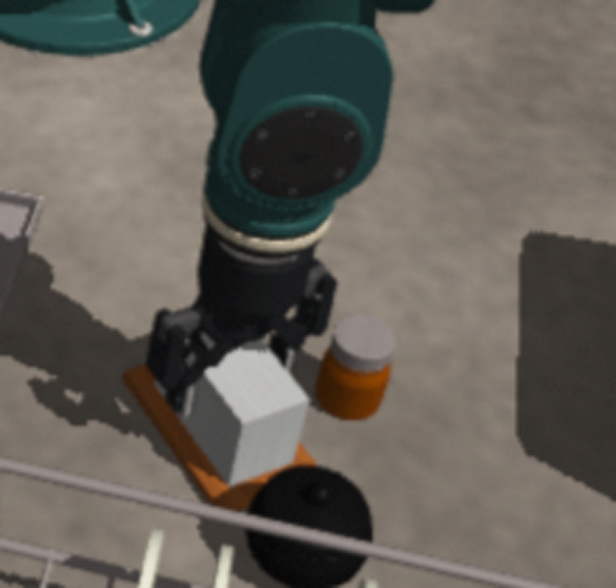

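The fingers are free of the caddy, which stands flat on the board. I'm withdrawing straight up, then back.

Emit:
jog_arm(
  moves=[
    [0,0,0.01,0,0,0,-0.8],
    [0,0,0.02,0,0,0,-0.8],
    [0,0,0.02,0,0,0,-0.8],
    [0,0,0.03,0,0,0,-0.8],
    [0,0,0.03,0,0,0,-0.8],
    [0,0,0.03,0,0,0,-0.8],
    [-0.015,-0.03,0.02,0,0,0,-0.8],
    [-0.025,-0.04,0.01,0,0,0,-0.8],
    [-0.025,-0.04,0,0,0,0,-0.8],
    [-0.025,-0.04,0,0,0,0,-0.8],
    [-0.02,-0.03,0,0,0,0,-0.8],
    [0,0,0,0,0,0,-0.8],
  ],
)

```text
t: 32.65
ee_pos: [0.4623, 0.0617, 0.2214]
tool_rot: [-0.347, 0.938, -0.002, 0.007]
ft_force: [0.5, 0.6, -0.4]
width: 0.898
```

```bash
python3 - <<'E'
from h import *
st()
d=shot('scene','s16.png'); P=cloud(d)
i=d['image'][:,:,::-1]
cv2.imwrite('pics/s16c.png',np.hstack([cv2.resize(i[165:250,145:255],None,fx=3.6,fy=3.6,interpolation=cv2.INTER_CUBIC),cv2.resize(i[215:300,345:455],None,fx=3.6,fy=3.6,interpolation=cv2.INTER_CUBIC)]))
for q in ['dish_floor','caddy_center','caddy_lip','reamer','jar','sugar_bowl','tumbler','crock','fork1']: print(q,[(round(r['conf'],2),w(d,r['location']).round(3)) for r in landmark_of('scene',q)[:2]])
print([(round(r['conf'],2),w(d,r['location']).round(3)) for r in landmark_of('scene','weight1_c')])
r=silhouettes('scene','caddy')[0]; m=r['region']&(P[...,2]>.078)&(P[...,2]<.095)
print(r['conf'],m.sum(),cv2.minAreaRect(P[m][:,:2].astype(np.float32)),np.median(P[m][:,2]))
E
```

```text
t 32.65 p [0.4623 0.0617 0.2214] z [ 0.013  0.002 -1.   ] yawx -139.43 w 0.898 F [ 0.5  0.6 -0.4] T [ 0.02 -0.   -0.05] j [-0.044  0.157 -0.217  1.184  0.002 -0.752]
dish_floor [(0.73, array([ 0.52 , -0.218,  0.001]))]
caddy_center [(0.95, array([0.577, 0.247, 0.047]))]
caddy_lip [(0.63, array([0.533, 0.213, 0.015]))]
reamer [(0.8, array([0.474, 0.005, 0.001]))]
jar [(0.93, array([ 0.515,  0.339, -0.   ]))]
sugar_bowl [(0.67, array([0.678, 0.321, 0.   ])), (0.31, array([0.578, 0.246, 0.046]))]
tumbler [(0.66, array([ 0.63 , -0.011,  0.002]))]
crock [(0.92, array([0.749, 0.013, 0.005]))]
fork1 [(0.69, array([ 0.335,  0.239, -0.   ])), (0.53, array([ 0.32 , -0.194,  0.003]))]
[(0.46, array([ 0.515, -0.224,  0.013]))]
0.82 1238 ((0.5797816514968872, 0.24661190807819366), (0.11603615432977676, 0.060368865728378296), 40.546993255615234) 0.08551351618520292
```

View pics/s16.png

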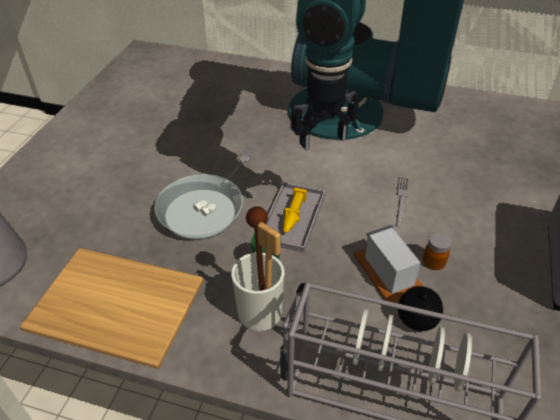

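View pics/s16c.png

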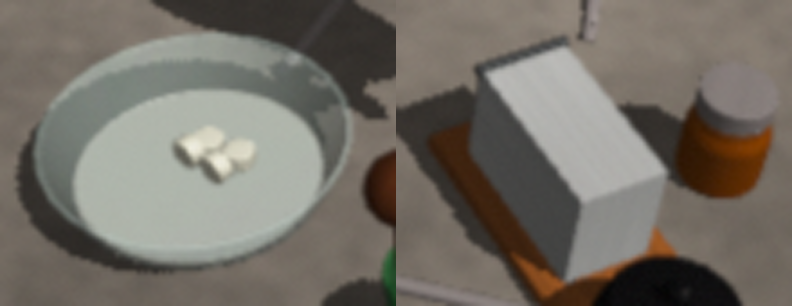

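The caddy stands on its board and the weights are in the dish at (203,208). I'll count them from above, moving the arm aside first if it hides the dish.

```bash
python3 - <<'E'
from h import *
d=shot('top','t17.png'); P=cloud(d)
i=d['image'][:,:,::-1]
cv2.imwrite('pics/t17c.png',np.hstack([cv2.resize(i[170:270,310:410],None,fx=4,fy=4,interpolation=cv2.INTER_CUBIC),cv2.resize(i[140:240,115:215],None,fx=4,fy=4,interpolation=cv2.INTER_CUBIC)]))
r=silhouettes('top','caddy')
for r in r[:1]:
    m=r['region']&(P[...,2]>.078)&(P[...,2]<.095); print(r['conf'],m.sum(),cv2.minAreaRect(P[m][:,:2].astype(np.float32)))
print([(round(r['conf'],2),w(d,r['location']).round(3)) for r in landmark_of('top','weight1_c')])
m=(np.hypot(P[...,0]-.52,P[...,1]+.216)<.07)&(P[...,2]>.012)&(d['range_z']>0)
print(m.sum(), m.sum()*(1.0/395.5)**2*1e6,'mm2; one disc lying =380', np.percentile(P[m][:,2],[5,50,95,100]) if m.any() else '')
E
```

```text
0.61 154 ((0.6115411520004272, 0.2825571894645691), (0.02386392280459404, 0.05944071710109711), 65.38459014892578)
[(0.47, array([ 0.508, -0.225,  0.017])), (0.31, array([ 0.503, -0.193,  0.013]))]
197 1259.427727548064 mm2; one disc lying =380 [0.01404564 0.01763152 0.02704262 0.02921092]
```

View pics/t17c.png

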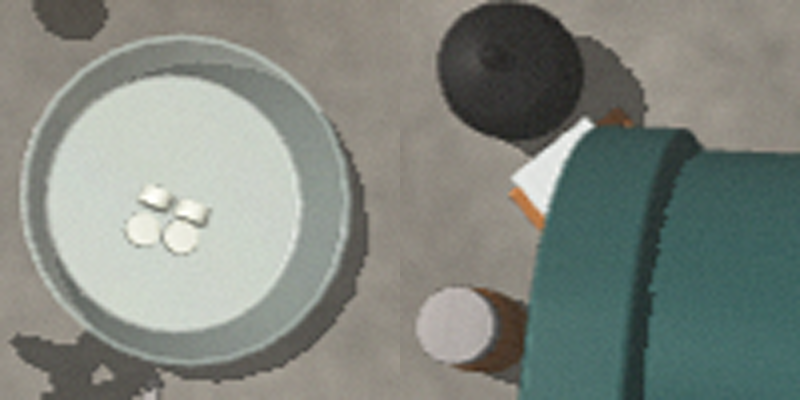

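From above there are exactly four weights in the dish: two flat and two on edge. The caddy is on its board and the arm is clear, so I'm handing in.

```bash
python3 -c "
from rig import *
print(finish_job())"
```

```text
the job is handed in; nothing more can be done
None
```

The job is done and handed in at about 33 s (limit 67 s). The reamer lies along the steel tray, all four weights are in the dish, and the empty caddy stands upright on its board. No verdict was reported.

**Reamer:** The first grip was too shallow, so I opened and gripped again before lifting it.

**Pour:** The flap opened and the weights slid out between 35° and 40° of tip. The steepest tip measured was 43°.

**Last checks:**
- **Weights:** a top view shows exactly four in the dish, two flat and two on edge.
- **Caddy:** it stands level with its length along the board (both at 40.5°). It is about 3–6 mm off the board's centre by the scene camera, which read about 2 mm high on the caddy earlier. The arm hid most of the caddy from the top camera at the end, so that camera could not confirm this.
- **Everything else:** the dish, jar, bowl, tumbler, crock and forks were all found where they started, within the detector's error.

**Force peak:** while setting the caddy down, one downward step pushed the wrist force to about 103 N for a moment, below the 120 N limit. The force reading between steps had not shown that the caddy was already resting on the board.

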